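# Fit the axle into the rolling-pin barrel

## Robot

A 6-joint arm with a two-finger parallel gripper is mounted at the origin on a cart in front of the work surface, level with it; the furniture and walls round the work are solid. World frame = base frame: x ahead of the robot, y to its left, z up, the work surface at z = 0. Lengths are in mm, angles in rad, forces in N, time in s.
With the tool pointing down it reaches from about 350 to 875 mm from the base axis. Payload 4.2 kg.
Tool frame: the origin (TCP) lies midway between the tips of the shut fingers; the grasp point (between the pads) lies 19 mm behind it (tcp_to_grasp is the distance from the TCP to the grasp point, in mm); z points along the fingers, y is the line along which they close (so a half turn about z gives the same grasp; the last joint's range is limited). The gripper opens to 85 mm and grips with 20 to 120 N. Pads are 22 mm wide; open, the fingers measure 114 mm over their backs; the gripper's body (76 mm by 85 mm) begins 54 mm behind the grasp point. The pads swing forward as they close: fully open they stand 13 mm farther back than shut.
Start: joints at [1.415, 0.385, 0.008, 0, -1.194, -0.259], TCP at [251.846, 571.99, 231.312] pointing down, gripper open.
Joint ranges: [-3.14, 3.14], [-1.21, 2.06], [-1.07, 1.41], [-3.16, 2.05], [-2.99, -0.16], [-3.1, 3.1]. Speed limits (rad/s): [2.79, 2.79, 3.14, 3.14, 3.14, 3.14].

## Interface

Orientations are given as a unit quaternion [x, y, z, w].
In Python, from bench import read_state, get_image, job_done, tcp_to_grasp gives the robot as it stands.
- The arm moves only by the tool jog_arm, never from a script. Its argument "plan" is a list of rows, each a list of 3 entries, a list of its own where there are three numbers: the finger opening in mm, from 0 to 85.4, then the shift along the tool's x, y, z as a fraction of full scale, then the turn, a rotation vector about the tool's x, y, z as a fraction of full scale. A call has 1 to 10 rows; each row is the pose to reach, as a shift and turn from the pose commanded when the call began, along the tool's axes at that moment; what a row does not reach only later rows make up. Full scale, the value 1, is 0.1 m for a shift and 60 degrees for a turn. A row lasts 1/8 s, in which the tool goes at most 62.5 mm and 10.7 degrees, less where a joint would pass 70% of its speed; a pose out of reach is approached as far as the arm can. A call with a number of a shift or a turn outside -1 to 1 is refused whole. A call with a gripper value outside its range is refused whole. The fingers move at their own pace and stop on an object; the grip force is fixed at half the most. Time passes only in rows, so rows that repeat a pose let the fingers close. It gives the time, the measured TCP pose, the force, the opening and the grip force at its end, in the units of the state.
- read_state(): the state, without advancing time (a new reading comes with each control period).
- get_image(name): name is "scene" or "top"; returns a dict with "img" (384x512x3 uint8, red, green, blue), "range_z" (384x512 float32, mm along the optical axis (not along the pixel's ray), 0 where there is no reading), "intrinsics" (3x3 intrinsics, pixels), "extrinsics" (4x4, takes a point from camera to world coordinates). Camera axes: x right, y down, z forward; pixel columns grow to the right and rows downward; lengths in mm; the calibration is good to about 2 mm. A picture is of the moment at which its call begins.
- job_done(): hands the job in; it is judged then, once.
The state is a dict: "clock": time; "joints": joint angles; "joint_vel": joint speeds; "joint_efforts": joint torques, N m; "position": TCP position; "ee_rot": TCP orientation; "contact_force": force on the tool from outside, world axes, zero at the start; "wrist_torque": the same for the moment, N m; "gripper_width": finger opening in mm; "grasp_force": force on a finger pad.
Only numpy, scipy, OpenCV 4.12 (cv2) and the standard library are available. Lean on these libraries where they do the work, as an engineer would, in place of code of your own. Each camera call takes 0.05 s, during which the arm holds its last target. There are 200 camera calls.

## Task

Put the rolling pin back together: lift the axle off its rest, slide its thin end into the hole in the barrel and push it partway in, then let go, take a fresh hold further back and push it fully home, so that the knob sits against the barrel. Push gently, feeling for the stop rather than forcing it, leave it released, and do not disturb the salt shaker, the dip bowl or the lemon.

Things in the scene. Friction and masses are not known exactly. Their poses are not given: they have to be found in the camera images.
- barrel: Fixed light wooden rolling-pin barrel: level cylinder, 56 mm diameter, 158 mm long, clipped on a dark stand 140 x 84 mm. Origin: under its centre, on the worktop; axis 58 mm up. x: along the barrel, the way the axle goes in. Hole 14 mm diameter right through. From 35 mm in, a sprung felt pad presses on the axle from above: 3 to 12 N drag, more if held askew. Pushing over about 25 N harms it.
- bore_mouth (a point): Centre of the hole's mouth, in the flat end face of the barrel at which the axle is put in (79 mm behind the barrel's middle, 58 mm above the worktop). x points into the hole, z up. The mouth is countersunk: 21 mm wide at the face, narrowing to 14 mm at 8 mm depth.
- axle: Loose axle, 0.12 to 0.24 kg: steel shank 12 mm in diameter, wooden knob 30 mm in diameter and 32 mm long at the back. Origin: on the axis at the knob's front face, which comes to rest on the barrel's end face. x to the tip (x = 172 mm); shank to 154 mm, then a 4 mm taper to a stub 8 mm in diameter; knob x = -32 to 0; centre of mass x = 70 mm. When home, the stub sticks out of the far end.
- axle_tip (a point): End of the thin stub, on the axle's axis, axes as the axle's.
- knob_end (a point): Centre of the flat back end of the knob, on the axle's axis, axes as the axle's.
- axle_rest: Fixed dark wooden rest, base 210 x 64 x 10 mm; origin on the worktop, 50 mm under the axle's axis, 80 mm ahead of the knob's front face; x to the tip. The knob lies in an open-topped pocket (x = -114 to -78 mm, 51 mm wide, 67 mm high), the shank in a notched post (x = 56 to 68 mm, 34 mm wide, 55 mm high); between them the shank is free for fingers. Lift the axle straight up.
- salt: Glass salt shaker with a grey top, 44 mm in diameter, 90 mm high, standing beyond the work beside the bowl and the lemon; origin at the centre of its underside. To be left alone.
- dip_bowl: Grey stoneware dip bowl, 105 mm in diameter, 58 mm high; origin at the centre of its underside. To be left alone.
- lemon: Lemon, 72 x 55 x 54 mm; origin at its underside. To be left alone.

How it is judged (in metres and radians):
On the way, in this order (a step that is already met when the one before it is completed fails the run):
1. the axle's tip is at least 45 mm inside the hole (x of axle_tip in the frame of bore_mouth above 0.045 m and angle between the x axis of axle_tip and the x axis of bore_mouth, either way round below 0.1 rad and y of axle_tip in the frame of bore_mouth between -0.006 and 0.006 m and z of axle_tip in the frame of bore_mouth between -0.006 and 0.006 m), for 0.1 s.
2. the fingers have let go of the axle while it is partway in (tip 45 to 160 mm deep) (contact force between the fingers and axle below 0.1 N and x of axle_tip in the frame of bore_mouth between 0.045 and 0.16 m), for 0.1 s.
At the end, for the whole second after the job is handed in: The axle lies in the barrel's hole, aligned with it, its knob's front face within 2 mm of the barrel's end face, at rest and released (x of axle in the frame of bore_mouth between -0.002 and 0.002 m and y of axle in the frame of bore_mouth between -0.004 and 0.004 m and z of axle in the frame of bore_mouth between -0.004 and 0.004 m and angle between the x axis of axle and the x axis of bore_mouth, either way round below 0.04 rad and linear speed of axle below 0.01 m/s and contact force between each of the arm, the fingers and axle below 0.1 N); the robot touches nothing.
It fails at once if the axle was forced: more than 50 N between axle and barrel, all contacts added up (contact force between axle and barrel above 50 N).
It fails at once if the salt shaker, the dip bowl or the lemon was pushed more than 30 mm from its place (distance of any of salt, dip_bowl, lemon from where it was at the start of the episode above 0.03 m).
It also fails if it takes over 69 s, if anything falls off the work surface, if the arm or the gripper's body presses on something with over 40 N, if the wrist force passes 120 N, or if a joint passes its speed limit or range.

## Working session

There is one attempt and no reset: what is moved stays moved. The work goes in short steps, Python scripts to look and compute and a tool call to move; the robot and the scene stay as the last step left them, time stands still between calls to the robot, and variables do not carry over. Pictures are saved under pics/ and viewed, at most 10 in all, crops included, and the job is handed in when it is done.

Besides the shell and the picture viewer there is one more tool, called after ">>>" by a JSON object that holds its "name" and its "arguments", one argument or row to a line. jog_arm: Moves the arm, as the interface text tells. Its arguments: {"type":"object","properties":{"plan":{"type":"array"}},"required":["plan"]}

```bash
mkdir -p pics; cat > h.py <<'E'
import numpy as np, cv2
from bench import read_state, get_image, job_done, tcp_to_grasp
def cloud(d):
    z=d["range_z"].astype(float);K=np.array(d["intrinsics"]);T=np.array(d["extrinsics"])
    v,u=np.mgrid[:z.shape[0],:z.shape[1]]
    P=np.stack([(u-K[0,2])/K[0,0]*z,(v-K[1,2])/K[1,1]*z,z],-1)
    W=P@T[:3,:3].T+T[:3,3]; W[z<=0]=np.nan
    return W
E
python3 - <<'E'
from h import *
for n in("scene","top"):
    d=get_image(n);np.savez("%s.npz"%n,W=cloud(d),**d)
    cv2.imwrite("pics/%s0.png"%n,d["img"][...,::-1])
    print(n,np.round(d["extrinsics"],3).tolist(),np.round(d["intrinsics"],1).tolist())
print(read_state(),tcp_to_grasp)
E
```

```text
scene [[0.86, -0.318, 0.4, 163.713], [-0.511, -0.508, 0.693, -822.802], [-0.017, -0.8, -0.6, 711.272], [0.0, 0.0, 0.0, 1.0]] [[366.5, 0.0, 255.3], [0.0, 366.5, 192.2], [0.0, 0.0, 1.0]]
top [[-0.003, -0.981, 0.194, 354.481], [-1.0, 0.003, -0.002, -66.033], [0.001, -0.194, -0.981, 1208.645], [0.0, 0.0, 0.0, 1.0]] [[372.5, 0.0, 254.1], [0.0, 372.5, 190.2], [0.0, 0.0, 1.0]]
{'clock': 0.1, 'joints': array([ 1.41459140e+00,  3.85483608e-01,  6.71970953e-03, -3.96650187e-04,
       -1.19397674e+00, -2.58580104e-01]), 'joint_vel': array([ 0.00237424, -0.002573  ,  0.00472222,  0.00017536,  0.00080796,
        0.00067056]), 'joint_efforts': array([-7.29216517e-04, -3.93321705e+01,  1.88928151e+01,  4.19793606e+00,
       -2.62732741e-03,  1.24106890e-06]), 'position': array([251.66508401, 571.51476228, 230.31752457]), 'ee_rot': array([ 9.78555600e-01, -2.05980482e-01, -1.34357417e-04,  9.80315227e-04]), 'contact_force': array([-0.36159407, -0.51748017,  0.05002454]), 'wrist_torque': array([0.00920233, 0.03274825, 0.00858825]), 'grasp_force': 0.0, 'gripper_width': 85.37497934429013} 18.700000000000003
```

```bash
ls -la
```

```text
total 11928
drwxr-xr-x  3 agent agent    4096 Dec  1 02:03 .
drwxr-xr-x 23 root  root     4096 Dec  1 02:02 ..
-rw-r--r--  1 agent agent     352 Dec  1 02:02 h.py
drwxr-xr-x  2 agent agent    4096 Dec  1 02:03 pics
-rw-r--r--  1 agent agent 6096292 Dec  1 02:03 scene.npz
-rw-r--r--  1 agent agent 6096292 Dec  1 02:03 top.npz
```

View pics/scene0.png

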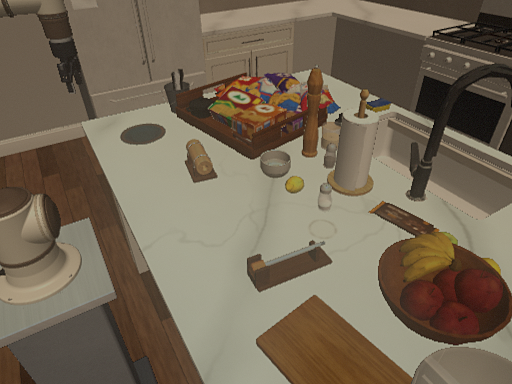

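View pics/top0.png

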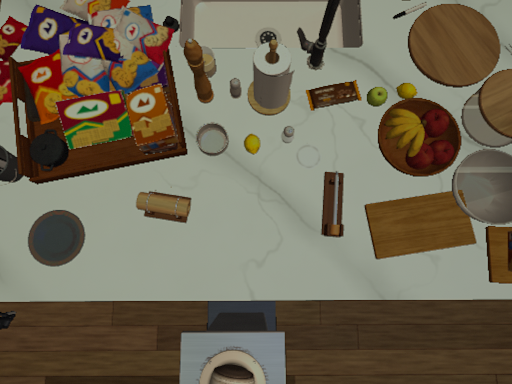

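The scene view shows the axle on its rest at about (290,262), tip to the upper right, and the barrel at (200,158). In the top view the barrel is at (163,206) and the rest at (333,204), with the knob towards the robot. Now I'll zoom in and measure.

```bash
python3 - <<'E'
from h import *
S=np.load("scene.npz");T=np.load("top.npz")
a=cv2.resize(S["img"][125:195,170:250],(800,600)[:1]*1+(700,) if 0 else (400,350),interpolation=cv2.INTER_CUBIC)
b=cv2.resize(S["img"][230:300,240:340],(400,280),interpolation=cv2.INTER_CUBIC)
c=cv2.resize(T["img"][180:230,125:205],(400,250),interpolation=cv2.INTER_CUBIC)
e=cv2.resize(T["img"][165:245,305:365],(300,250) if 0 else (188,250),interpolation=cv2.INTER_CUBIC)
m=np.zeros((600,800,3),np.uint8);m[:350,:400]=a;m[:280,400:]=b;m[350:,:400]=c;m[350:,400:588]=e
cv2.imwrite("pics/crops.png",m[...,::-1])
for n,D,(r0,r1,c0,c1),(q0,q1,p0,p1) in(("top",T,(180,230,125,205),(165,245,305,365)),("scene",S,(125,195,170,250),(230,300,240,340))):
    for nm,(a0,a1,b0,b1) in(("barrel",(r0,r1,c0,c1)),("rest",(q0,q1,p0,p1))):
        P=D["W"][a0:a1,b0:b1].reshape(-1,3);P=P[np.isfinite(P).all(1)]
        print(n,nm,"table z",np.median(P[P[:,2]<8,2]))
        for lo,hi in((5,20),(20,40),(40,50),(50,60),(60,95)):
            Q=P[(P[:,2]>lo)&(P[:,2]<hi)]
            if len(Q)>8:
                (cx,cy),(w,h),an=cv2.minAreaRect(Q[:,:2].astype(np.float32))
                print(lo,hi,len(Q),np.round([cx,cy,w,h,an],1),Q.mean(0).round(1),Q[:,2].max().round(1))
E
```

```text
top barrel table z 1.2495340462535296
5 20 440 [547.  224.8 258.2 162.   89.8] [530.9 221.1  10.7] 18.8
20 40 16 [509.1 200.7  28.7 133.2   5.1] [510.5 201.5  31.8] 38.6
40 50 34 [535.7 200.3 131.   65.6  80.7] [523.2 191.9  46.3] 49.8
50 60 18 [511.4 193.5  41.7 132.5  12. ] [518.6 164.3  54.8] 59.4
60 95 928 [537.8 213.9 159.3  59.4  80.5] [535.6 212.3  80.9] 93.2
top rest table z 1.0698835373693782
5 20 971 [ 547.2 -331.9  195.4  266.1   88.3] [ 553.  -321.1   10.4] 20.0
20 40 38 [ 529.6 -317.7   42.2  180.4   84.7] [ 495.6 -308.6   31.7] 39.5
40 50 32 [ 538.7 -318.6   42.   197.2   85.2] [ 528.1 -316.5   46.7] 50.0
50 60 256 [ 540.7 -319.9   48.1  203.    86.2] [ 543.  -323.8   55.6] 60.0
60 95 155 [ 529.4 -320.7   49.4  176.    85.4] [ 465.6 -314.9   65.5] 73.5
scene barrel table z 0.07610528760369561
5 20 269 [627.1 328.4 401.4 219.4  80.5] [542.7 204.   12.6] 20.0
20 40 426 [633.9 314.8 399.  212.9  77.9] [671.4 325.5  28.3] 40.0
40 50 173 [628.2 291.4 350.9 210.9  78.7] [625.2 251.3  45.1] 50.0
50 60 187 [593.4 281.4 235.1 281.6  10.7] [643.2 241.5  55. ] 59.9
60 95 730 [596.7 268.  239.7 252.4  10.9] [594.8 218.2  75.7] 94.8
scene rest table z -0.014488103955386578
5 20 1235 [ 542.1 -371.2  144.9  214.    85.1] [ 550.2 -337.2   10.2] 19.8
20 40 202 [ 519.  -331.7  144.2  168.8   47.3] [ 493.3 -333.2   29.7] 40.0
40 50 123 [ 539.3 -328.8   49.   202.9   83.2] [ 517.5 -332.    46.1] 50.0
50 60 396 [ 540.7 -329.2   49.3  205.7   83.3] [ 535.2 -326.5   54.6] 60.0
60 95 229 [ 457.7 -317.1   52.2   35.9   85.4] [ 456.9 -318.6   64.4] 69.0
```

View pics/crops.png

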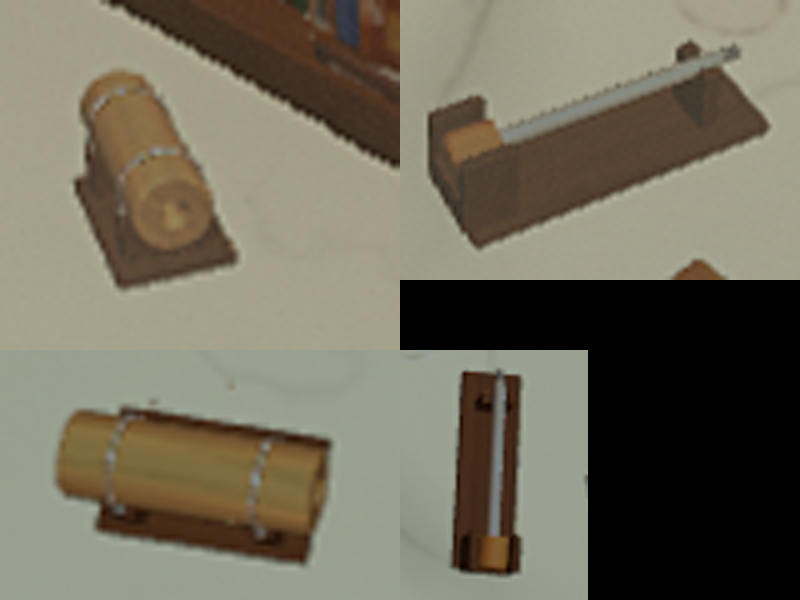

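The crop shows the countersunk hole on the barrel's near (-y) end face. The axle's tip points away from the robot. Next I'll fit the axes.

```bash
cat >> h.py <<'E'
from scipy.optimize import least_squares
from scipy.spatial.transform import Rotation as R
def fitcyl(P,r,z0,yaw0,c0):
    """level cylinder: returns yaw deg, lateral offset point, z"""
    def f(p):
        n=np.array([-np.sin(p[0]),np.cos(p[0])]);d=(P[:,:2]-c0)@n-p[1]
        return np.hypot(d,P[:,2]-p[2])-r
    s=least_squares(f,[np.radians(yaw0),0,z0],loss="soft_l1",f_scale=1.5)
    y,o,z=s.x;return np.degrees(y),np.array(c0)+o*np.array([-np.sin(y),np.cos(y)]),z,np.median(abs(s.fun))
def rays(d,uv,z):
    K=np.array(d["intrinsics"]);T=np.array(d["extrinsics"])
    q=np.c_[(np.asarray(uv,float)-[K[0,2],K[1,2]])/[K[0,0],K[1,1]],np.ones(len(uv))]@T[:3,:3].T
    return T[:3,3]+q*((z-T[2,3])/q[:,2])[:,None]
def delta(p,yaw):
    """shift/turn fractions from the measured pose to TCP p, tool down, tool x at yaw (deg)"""
    s=read_state();A=R.from_quat(s["ee_rot"])
    B=R.from_euler("z",yaw,degrees=True)*R.from_euler("x",180,degrees=True)
    return np.round(A.inv().apply(np.array(p)-s["position"])/100,3),np.round(np.degrees((A.inv()*B).as_rotvec())/60,3)
E
python3 - <<'E'
from h import *
for n in("top","scene"):
    D=np.load(n+".npz");W=D["W"];hsv=cv2.cvtColor(D["img"],cv2.COLOR_RGB2HSV)
    def sel(x0,x1,y0,y1,z0,z1):return (W[...,0]>x0)&(W[...,0]<x1)&(W[...,1]>y0)&(W[...,1]<y1)&(W[...,2]>z0)&(W[...,2]<z1)
    m=sel(490,585,120,310,62,92);P=W[m]
    yaw,c,z,r=fitcyl(P,28,58,80,np.array([536,212.]))
    u=np.array([np.cos(np.radians(yaw)),np.sin(np.radians(yaw))]);t=(P[:,:2]-c)@u
    print(n,"barrel",yaw,c.round(1),z.round(1),r.round(2),"ends",np.percentile(t,[0.5,2,98,99.5]).round(1))
    m=sel(480,600,-345,-300,46,64)&(hsv[...,1]<70);P=W[m]
    yaw,c,z,r=fitcyl(P,6,50,-4,np.array([536,-320.]))
    print("shank",m.sum(),yaw,c.round(1),z.round(1),r.round(2),P[:,0].max())
    m=sel(425,500,-345,-290,45,75)&(hsv[...,1]>110)&(hsv[...,2]>100);P=W[m];uv=np.argwhere(m)[:,::-1]
    print("knob",m.sum(),P.mean(0).round(1),P[:,0].min(),P[:,0].max())
    # colour-ray: shank pixels on plane 53
    v,u=np.nonzero((hsv[...,1]<70)&sel(480,640,-350,-300,42,66))
    G=rays(D,np.c_[u,v],54);k=np.polyfit(G[:,0]-536,G[:,1],1);print("ray",np.degrees(np.arctan(k[0])),k[1],G[:,0].min(),G[:,0].max())
E
```

```text
top barrel 80.59956397370384 [537.8 211.7] 58.9 1.12 ends [-76.9 -76.2  77.3  80.4]
shank 138 -6.752179299447162 [ 535.6 -323. ] 51.5 1.2 599.6605784079635
knob 68 [ 458.3 -315.7   64.2] 443.29694435566216 474.8894374003021
ray -5.259438948224564 -322.40562409743507 481.64226320506094 638.3298798618903
scene barrel 80.67639176267272 [539.  211.5] 57.5 0.95 ends [-80.2 -79.4  76.1  79.1]
shank 212 -5.2835299806042615 [ 535.7 -323. ] 49.9 0.79 599.9899239173136
knob 100 [ 456.5 -318.5   62.9] 440.89018405531635 472.14414379501136
ray -5.004599579951072 -325.9472090857697 480.8326444795215 639.6389376515557
```

>>> {"name": "jog_arm", "arguments": {
  "plan": [
    [85,[0.87,1,0],[0,0,0]],
    [85,[0.87,1,0],[0,0,0]],
    [85,[0.87,1,0],[0,0,0]],
    [85,[0.87,1,0],[0,0,0]]
  ]
}}

```text
clock: 0.6
position: [291.4, 445.2, 231.5]
ee_rot: [0.978, -0.206, 0.0, -0.0]
contact_force: [0.9, 0.9, -0.6]
gripper_width: 85.5
grasp_force: 0.0
```

>>> {"name": "jog_arm", "arguments": {
  "plan": [
    [85,[0.87,1,0],[0,0,0]],
    [85,[0.87,1,0],[0,0,0]],
    [85,[0.87,1,0],[0,0,0]],
    [85,[0.87,1,0],[0,0,0]]
  ]
}}

```text
clock: 1.1
position: [330.8, 319.8, 231.5]
ee_rot: [0.979, -0.206, 0.0, -0.0]
contact_force: [0.1, 0.5, -0.9]
gripper_width: 85.0
grasp_force: 0.0
```

>>> {"name": "jog_arm", "arguments": {
  "plan": [
    [85,[0.87,1,0],[0,0,0]],
    [85,[0.87,1,0],[0,0,0]],
    [85,[0.87,1,0],[0,0,0]],
    [85,[0.87,1,0],[0,0,0]]
  ]
}}

```text
clock: 1.6
position: [370.4, 193.5, 231.4]
ee_rot: [0.979, -0.206, 0.0, -0.0]
contact_force: [-0.4, 0.4, 0.3]
gripper_width: 84.9
grasp_force: 0.0
```

>>> {"name": "jog_arm", "arguments": {
  "plan": [
    [85,[0.87,1,0],[0,0,0]],
    [85,[0.87,1,0],[0,0,0]],
    [85,[0.87,1,0],[0,0,0]],
    [85,[0.87,1,0],[0,0,0]]
  ]
}}

```text
clock: 2.1
position: [409.8, 66.8, 231.2]
ee_rot: [0.979, -0.206, 0.0, -0.0]
contact_force: [-0.5, 0.2, 0.4]
gripper_width: 85.1
grasp_force: 0.0
```

>>> {"name": "jog_arm", "arguments": {
  "plan": [
    [85,[0.87,1,0],[0,0,0]],
    [85,[0.87,1,0],[0,0,0]],
    [85,[0.87,1,0],[0,0,0]],
    [85,[0.87,1,0],[0,0,0]]
  ]
}}

```text
clock: 2.6
position: [448.9, -59.7, 231.0]
ee_rot: [0.979, -0.205, -0.0, -0.0]
contact_force: [-0.7, 0.5, -0.2]
gripper_width: 84.8
grasp_force: 0.0
```

>>> {"name": "jog_arm", "arguments": {
  "plan": [
    [85,[0.87,1,0],[0,0,0.3]],
    [85,[0.87,1,0],[0,0,0.5]],
    [85,[0.87,1,0],[0,0,0.9]],
    [85,[0.87,1,0],[0,0,0.9]],
    [85,[0.87,1,0],[0,0,0.9]],
    [85,[0.87,1,0],[0,0,0.9]],
    [85,[0.87,1,0],[0,0,0.9]]
  ]
}}

```text
clock: 3.48
position: [488.2, -186.0, 231.4]
ee_rot: [0.78, -0.626, 0.0, -0.0]
contact_force: [0.7, -0.1, 0.3]
gripper_width: 85.1
grasp_force: 0.0
```

>>> {"name": "jog_arm", "arguments": {
  "plan": [
    [85,[0,0,0],[0,0,0.9]],
    [85,[0,0,0],[0,0,0.9]],
    [85,[0,0,0],[0,0,0.9]],
    [85,[0,0,0],[0,0,0.9]],
    [85,[0,0,0],[0,0,0.9]],
    [85,[0,0,0],[0,0,0.9]],
    [85,[0,0,0],[0,0,0.9]]
  ]
}}

```text
clock: 4.35
position: [487.9, -187.2, 231.4]
ee_rot: [-0.41, 0.912, -0.0, 0.0]
contact_force: [-0.6, -0.6, 0.2]
gripper_width: 84.8
grasp_force: 0.0
```

```bash
python3 -c "
from h import *
s=read_state();print(s['clock'],s['joints'],s['position'],s['ee_rot']);print(delta([523,-322,100],174.8))"
```

```text
4.35 [-5.55588632e-02  2.10299842e-01 -2.41096277e-01 -8.12160614e-07
 -1.11931467e+00 -6.69508057e-01] [ 487.86076171 -187.17964693  231.35567308] [-4.10374343e-01  9.11917154e-01 -1.93654113e-05  3.81347687e-05]
(array([ 0.776, -1.157,  1.314]), array([-0.   ,  0.   ,  0.894]))
```

>>> {"name": "jog_arm", "arguments": {
  "plan": [
    [85,[0.776,-1,0.6],[0,0,0.3]],
    [85,[0.776,-1,0.6],[0,0,0.6]],
    [85,[0.776,-1,0.6],[0,0,0.894]],
    [85,[0.776,-1,0.6],[0,0,0.894]],
    [85,[0.776,-1,0.6],[0,0,0.894]],
    [85,[0.776,-1,0.6],[0,0,0.894]],
    [85,[0.776,-1,0.6],[0,0,0.894]]
  ]
}}

```text
clock: 5.22
position: [510.8, -311.9, 171.4]
ee_rot: [0.045, 0.999, -0.0, 0.0]
contact_force: [-0.4, -0.3, -0.3]
gripper_width: 85.0
grasp_force: 0.0
```

```bash
python3 -c "
from h import *
print(delta([523.3,-322,100],174.8))"
```

```text
(array([-0.134, -0.089,  0.714]), array([-0.,  0.,  0.]))
```

>>> {"name": "jog_arm", "arguments": {
  "plan": [
    [85,[-0.134,-0.089,0.4],[0,0,0]],
    [85,[-0.134,-0.089,0.714],[0,0,0]],
    [85,[-0.134,-0.089,0.714],[0,0,0]]
  ]
}}

```text
clock: 5.6
position: [521.4, -321.4, 97.3]
ee_rot: [0.046, 0.999, 0.001, -0.003]
contact_force: [-0.3, 0.8, -0.5]
gripper_width: 85.0
grasp_force: 0.0
```

>>> {"name": "jog_arm", "arguments": {
  "plan": [
    [60,[0,0,0.4],[0,0,0]],
    [50,[0,0,0.7],[0,0,0]],
    [50,[0,0,0.7],[0,0,0]],
    [30,[0,0,0.7],[0,0,0]],
    [0,[0,0,0.7],[0,0,0]],
    [0,[0,0,0.7],[0,0,0]],
    [0,[0,0,0.7],[0,0,0]],
    [0,[0,0,0.7],[0,0,0]],
    [0,[0,0,0.7],[0,0,0]]
  ]
}}

```text
clock: 6.72
position: [524.5, -322.6, 32.1]
ee_rot: [0.047, 0.999, -0.001, 0.002]
contact_force: [-0.7, 2.2, 7.3]
gripper_width: 10.0
grasp_force: 58.5
```

>>> {"name": "jog_arm", "arguments": {
  "plan": [
    [0,[0,0,-0.15],[0,0,0]],
    [0,[0,0,-0.4],[0,0,0]],
    [0,[0,0,-0.7],[0,0,0]],
    [0,[0,0,-1],[0,0,0]],
    [0,[0,0,-1],[0,0,0]],
    [0,[0,0,-1],[0,0,0]]
  ]
}}

```text
clock: 7.48
position: [522.4, -321.7, 129.2]
ee_rot: [0.047, 0.999, 0.001, -0.001]
contact_force: [-0.2, 0.6, -1.4]
gripper_width: 10.0
grasp_force: 58.5
```

```bash
python3 - <<'E'
from h import *
s=read_state();print(s['contact_force'],s['wrist_torque'],s['position'],R.from_quat(s['ee_rot']).as_matrix()[:,0])
for n in("top","scene"):
    d=get_image(n);W=cloud(d);hsv=cv2.cvtColor(d["img"],cv2.COLOR_RGB2HSV)
    np.savez(n+"1.npz",W=W,**d)
    if n=="scene": cv2.imwrite("pics/lift.png",cv2.resize(d["img"][180:310,220:360,::-1],None,fx=4,fy=4))
E
```

```text
[-0.24944155  0.59120244 -1.3705217 ] [-0.05630308  0.0396799   0.03068052] [ 522.3601472  -321.65618129  129.24176464] [-0.99550126  0.09473798  0.00140197]
```

View pics/lift.png

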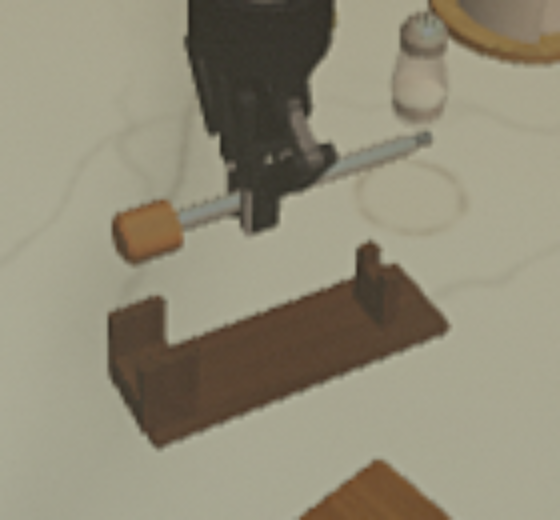

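The axle is held level in the fingers: knob at (150,232) and tip at (425,138) in the crop, clear of the rest. Next I'll carry it to the barrel.

>>> {"name": "jog_arm", "arguments": {
  "plan": [
    [0,[0.1,0.2,0],[0,0,-0.1]],
    [0,[0.1,0.4,0],[0,0,-0.2]],
    [0,[0.1,0.6,0],[0,0,-0.3]],
    [0,[0.1,0.8,0],[0,0,-0.4]],
    [0,[0.1,1,0],[0,0,-0.5]],
    [0,[0.1,1,0],[0,0,-0.6]],
    [0,[0.1,1,0],[0,0,-0.7]],
    [0,[0.1,1,0],[0,0,-0.72]],
    [0,[0.1,1,0],[0,0,-0.72]]
  ]
}}

```text
clock: 8.7
position: [522.3, -221.6, 129.2]
ee_rot: [-0.323, 0.946, 0.0, -0.001]
contact_force: [0.4, 0.2, -1.4]
gripper_width: 9.8
grasp_force: 58.5
```

```bash
python3 -c "
from h import *
print(delta([503,-115,125],-99.36),read_state()['joints'])"
```

```text
(array([-0.5  ,  0.961,  0.043]), array([ 0.001, -0.001, -0.715])) [-1.15805943e-01  3.82598687e-01 -2.74691413e-01 -6.09790045e-05
 -9.14915248e-01 -7.96665678e-01]
```

>>> {"name": "jog_arm", "arguments": {
  "plan": [
    [0,[-0.1,0.2,0],[0,0,-0.1]],
    [0,[-0.2,0.4,0],[0,0,-0.2]],
    [0,[-0.3,0.6,0],[0,0,-0.3]],
    [0,[-0.4,0.8,0.04],[0,0,-0.4]],
    [0,[-0.5,0.96,0.04],[0,0,-0.5]],
    [0,[-0.5,0.96,0.04],[0,0,-0.6]],
    [0,[-0.5,0.96,0.04],[0,0,-0.7]],
    [0,[-0.5,0.96,0.04],[0,0,-0.715]],
    [0,[-0.5,0.96,0.04],[0,0,-0.715]]
  ]
}}

```text
clock: 9.82
position: [503.3, -115.3, 125.8]
ee_rot: [-0.647, 0.763, 0.0, -0.0]
contact_force: [0.4, -0.6, -1.6]
gripper_width: 9.8
grasp_force: 58.6
```

```bash
python3 -c "
from h import *
print(delta([502,-8,60],-99.36))"
```

```text
(array([-1.056,  0.188,  0.658]), array([ 0.   , -0.   , -0.001]))
```

>>> {"name": "jog_arm", "arguments": {
  "plan": [
    [0,[-0.2,0.05,0.2],[0,0,0]],
    [0,[-0.4,0.1,0.4],[0,0,0]],
    [0,[-0.6,0.15,0.6],[0,0,0]],
    [0,[-0.8,0.18,0.8],[0,0,0]],
    [0,[-1,0.18,0.865],[0,0,0]],
    [0,[-1,0.18,0.865],[0,0,0]],
    [0,[-1,0.18,0.865],[0,0,0]],
    [0,[-1,0.18,0.865],[0,0,0]]
  ]
}}

```text
clock: 10.82
position: [501.9, -14.1, 39.8]
ee_rot: [-0.647, 0.763, -0.0, 0.0]
contact_force: [0.1, -0.9, -1.5]
gripper_width: 9.8
grasp_force: 58.6
```

```bash
cat > m.py <<'E'
from h import *
s=read_state();print(s['clock'],s['position'].round(1),s['contact_force'].round(1))
yb=np.radians(80.64);u=np.array([np.cos(yb),np.sin(yb)]);n=np.array([-u[1],u[0]])
import sys
for nm in("top","scene"):
    d=get_image(nm);W=cloud(d);hsv=cv2.cvtColor(d["img"],cv2.COLOR_RGB2HSV)
    # barrel frame: along, lateral from mouth
    B=W-np.array([525.5,133.6,0]);a=B[...,:2]@u;l=B[...,:2]@n;z=W[...,2]
    for name,lo,hi in(("tipside",-105,-22),("tailside",-190,-158),):
        m=(a>lo)&(a<hi)&(abs(l)<25)&(z>40)&(z<75)&(hsv[...,1]<75)
        if m.sum()<12: print(nm,name,m.sum());continue
        P=np.c_[a[m],l[m],z[m]]
        f=lambda p:np.hypot(P[:,1]-p[0]-p[1]*(P[:,0]+60),P[:,2]-p[2]-p[3]*(P[:,0]+60))-6
        r=least_squares(f,[0,0,58,0],loss="soft_l1",f_scale=1.5).x
        print(nm,name,m.sum(),"lat",r[0].round(1),"yaw",np.degrees(r[1]).round(2),"z",r[2].round(1),"pitch",np.degrees(r[3]).round(2),"at mouth lat,z",(r[0]+60*r[1]).round(1),(r[2]+60*r[3]).round(1))
    m=(a>-70)&(a<-3)&(abs(l)<20)&(z>45)&(z<72);print("tip a",np.sort(a[m])[-6:].round(0),"n",m.sum())
    m=(a>5)&(a<150)&(abs(l)<35)&(z>62)&(z<92);P=W[m];y,c,zz,_=fitcyl(P,28,58,80,np.array([525.5,133.6]));
    print("barrel yaw",y.round(2),"lat",((c-[525.5,133.6])@n).round(1),"z",zz.round(1))
    cv2.imwrite(f"pics/{nm}_{sys.argv[1]}.png",cv2.resize(d["img"][120:250,130:260,::-1],None,fx=4,fy=4))
E
python3 m.py a
```

```text
10.825 [501.9 -14.1  39.8] [ 0.1 -0.9 -1.5]
top tipside 0
top tailside 12 lat 78.3 yaw 36.56 z 19.0 pitch -18.0 at mouth lat,z 116.6 0.1
tip a [] n 0
barrel yaw 80.76 lat 0.6 z 59.4
scene tipside 1
scene tailside 63 lat 4.8 yaw 2.87 z 63.3 pitch 2.6 at mouth lat,z 7.8 66.0
tip a [] n 0
barrel yaw 80.87 lat -1.3 z 58.0
```

View pics/scene_a.png

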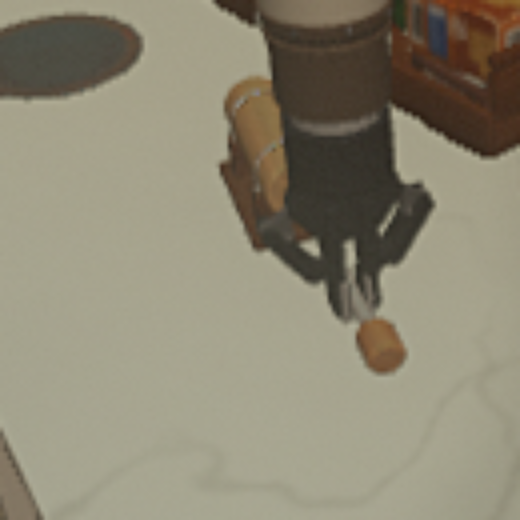

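The scene view shows the gripper hiding the tip in front of the barrel; the knob is visible at (381,345). I'll check tilt from the lifted pictures, where the tip was in view, and the knob's position here.

```bash
python3 - <<'E'
from h import *
def fit(P,r,p0):
    f=lambda p:np.hypot(P[:,1]-p[0]-p[1]*P[:,0],P[:,2]-p[2]-p[3]*P[:,0])-r
    return least_squares(f,p0,loss="soft_l1",f_scale=1.5).x
# lifted: frame at TCP (522.4,-321.7,129.2), tool x yaw 174.56
yl=np.radians(-5.3)
yb=np.radians(80.64)
for nm in("top","scene"):
    for tag,c,y in(("lift",[522.4,-321.7,129.2],yl),("now",[501.9,-14.1,39.8],yb)):
        if tag=="lift": d=np.load(nm+"1.npz")
        else: d=get_image(nm)
        W=cloud(d);hsv=cv2.cvtColor(d["img"],cv2.COLOR_RGB2HSV)
        u=np.array([np.cos(y),np.sin(y)]);n=np.array([-u[1],u[0]])
        B=W-np.array(c);Q=np.stack([B[...,:2]@u,B[...,:2]@n,B[...,2]],-1)
        k=(Q[...,0]>-95)&(Q[...,0]<-40)&(abs(Q[...,1])<22)&(Q[...,2]>-2)&(Q[...,2]<45)&(hsv[...,1]>110)
        K=Q[k]
        f=lambda p:np.hypot(K[:,1]-p[0],K[:,2]-p[1])-15
        m=K[:,2]>12
        r=least_squares(lambda p:np.hypot(K[m,1]-p[0],K[m,2]-p[1])-15,[0,19],loss="soft_l1",f_scale=1.5).x if m.sum()>5 else None
        print(nm,tag,"knob n",k.sum(),"lat,z",np.round(r,1),"x",np.percentile(K[:,0],[2,98]).round(1))
        for a,b in((20,122),(-48,-16)):
            s=(Q[...,0]>a)&(Q[...,0]<b)&(abs(Q[...,1])<14)&(Q[...,2]>6)&(Q[...,2]<34)&(hsv[...,1]<75)&(hsv[...,2]>70)
            P=Q[s]
            if len(P)>20: r=fit(P,6,[0,0,19,0]);x=np.array([a,b]);print("  shank",a,b,len(P),"lat",(r[0]+r[1]*x).round(1),"z",(r[2]+r[3]*x).round(1),"xmax",P[:,0].max().round(1))
E
```

```text
top lift knob n 112 lat,z [-1.3 19.5] x [-83.1 -52.9]
  shank -48 -16 48 lat [-0.4 -0.4] z [19.4 19.5] xmax -16.3
top now knob n 84 lat,z [ 0.2 18.9] x [-79.7 -51.8]
  shank -48 -16 21 lat [0.2 1.4] z [18.4 17.9] xmax -29.8
scene lift knob n 179 lat,z [-0.3 17.5] x [-83.  -52.5]
  shank 20 122 131 lat [-0.5 -0.2] z [19.1 14. ] xmax 119.7
  shank -48 -16 70 lat [-0.6  0.1] z [17.4 17.6] xmax -16.0
scene now knob n 109 lat,z [-0.9 17.1] x [-85.3 -53.9]
```

>>> {"name": "jog_arm", "arguments": {
  "plan": [
    [0,[-0.08,0.005,0],[0,0,0]],
    [0,[-0.16,0.005,0],[0,0,0]],
    [0,[-0.24,0.005,0],[0,0,0]],
    [0,[-0.28,0.005,0],[0,0,0]],
    [0,[-0.31,0.005,0],[0,0,0]],
    [0,[-0.34,0.005,0],[0,0,0]],
    [0,[-0.37,0.005,0],[0,0,0]],
    [0,[-0.4,0.005,0],[0,0,0]],
    [0,[-0.4,0.005,0],[0,0,0]]
  ]
}}

```text
clock: 12.15
position: [507.8, 26.2, 39.4]
ee_rot: [-0.647, 0.762, -0.0, 0.0]
contact_force: [0.8, 0.6, -0.4]
gripper_width: 9.8
grasp_force: 58.6
```

>>> {"name": "jog_arm", "arguments": {
  "plan": [
    [0,[-0.03,0,0],[0,0,0]],
    [0,[-0.06,0,0],[0,0,0]],
    [0,[-0.09,0,0],[0,0,0]],
    [0,[-0.12,0,0],[0,0,0]],
    [0,[-0.15,0,0],[0,0,0]],
    [0,[-0.18,0,0],[0,0,0]],
    [0,[-0.18,0,0],[0,0,0]]
  ]
}}

```text
clock: 13.02
position: [510.9, 44.1, 39.5]
ee_rot: [-0.648, 0.762, -0.0, 0.0]
contact_force: [0.5, -0.0, -0.3]
gripper_width: 9.8
grasp_force: 58.6
```

>>> {"name": "jog_arm", "arguments": {
  "plan": [
    [0,[-0.03,0,-0.005],[0,0,0]],
    [0,[-0.06,0,-0.005],[0,0,0]],
    [0,[-0.09,0,-0.005],[0,0,0]],
    [0,[-0.12,0,-0.005],[0,0,0]],
    [0,[-0.15,0,-0.005],[0,0,0]],
    [0,[-0.18,0,-0.005],[0,0,0]],
    [0,[-0.21,0,-0.005],[0,0,0]],
    [0,[-0.25,0,-0.005],[0,0,0]],
    [0,[-0.25,0,-0.005],[0,0,0]]
  ]
}}

```text
clock: 14.15
position: [514.6, 68.5, 39.9]
ee_rot: [-0.647, 0.762, 0.0, -0.0]
contact_force: [0.4, 0.2, -1.1]
gripper_width: 9.6
grasp_force: 58.6
```

>>> {"name": "jog_arm", "arguments": {
  "plan": [
    [0,[-0.03,0,0],[0,0,0]],
    [0,[-0.06,0,0],[0,0,0]],
    [0,[-0.09,0,0],[0,0,0]],
    [0,[-0.12,0,0],[0,0,0]],
    [0,[-0.15,0,0],[0,0,0]],
    [0,[-0.15,0,0],[0,0,0]]
  ]
}}

```text
clock: 14.9
position: [517.1, 83.8, 39.9]
ee_rot: [-0.648, 0.762, 0.0, 0.0]
contact_force: [-0.5, -1.3, -1.3]
gripper_width: 9.6
grasp_force: 58.6
```

>>> {"name": "jog_arm", "arguments": {
  "plan": [
    [0,[-0.03,0,0],[0,0,0]],
    [0,[-0.06,0,0],[0,0,0]],
    [0,[-0.09,0,0],[0,0,0]],
    [0,[-0.12,0,0],[0,0,0]],
    [0,[-0.15,0,0],[0,0,0]],
    [0,[-0.18,0,0],[0,0,0]],
    [0,[-0.21,0,0],[0,0,0]],
    [0,[-0.21,0,0],[0,0,0]]
  ]
}}

```text
clock: 15.9
position: [520.6, 104.6, 39.9]
ee_rot: [-0.648, 0.762, 0.0, 0.0]
contact_force: [-0.4, -1.1, -3.3]
gripper_width: 9.7
grasp_force: 58.5
```

```bash
cat > k.py <<'E'
from h import *
import sys
s=read_state();yb=np.radians(80.64);u=np.array([np.cos(yb),np.sin(yb)]);n=np.array([-u[1],u[0]]);M=np.array([525.5,133.6])
q=s['position'][:2]-M;print(s['clock'],"tcp along,lat",(q@u).round(1),(q@n).round(1),s['position'].round(1),s['contact_force'].round(1))
for nm in("top","scene"):
    d=get_image(nm);W=cloud(d);hsv=cv2.cvtColor(d["img"],cv2.COLOR_RGB2HSV)
    B=W[...,:2]-M;Q=np.stack([B@u,B@n,W[...,2]],-1)
    k=(Q[...,0]>-180)&(Q[...,0]<-8)&(abs(Q[...,1])<25)&(Q[...,2]>38)&(Q[...,2]<90)&(hsv[...,1]>110)
    K=Q[k];m=K[:,2]>52
    if m.sum()<10: print(nm,"knob hidden",m.sum());continue
    r=least_squares(lambda p:np.hypot(K[m,1]-p[0],K[m,2]-p[1])-15,[0,58],loss="soft_l1",f_scale=1.5).x
    print(nm,"knob lat,z",r.round(1),"along",np.percentile(K[:,0],[2,50,98]).round(1),len(K))
    if nm==sys.argv[1]: cv2.imwrite(f"pics/{sys.argv[2]}.png",cv2.resize(d["img"][120:250,130:260,::-1],None,fx=4,fy=4))
E
python3 k.py scene part
```

```text
15.9 tcp along,lat -29.4 0.1 [520.6 104.6  39.9] [-0.4 -1.1 -3.3]
top knob lat,z [-0.1 59.1] along [-110.6  -96.1  -82.4] 82
scene knob lat,z [-1.  57.4] along [-115.1 -109.2  -83.7] 91
```

>>> {"name": "jog_arm", "arguments": {
  "plan": [
    [30,[0,0,0],[0,0,0]],
    [60,[0,0,0],[0,0,0]],
    [80,[0,0,0],[0,0,0]],
    [80,[0,0,0],[0,0,0]],
    [80,[0,0,0],[0,0,0]],
    [80,[0,0,0],[0,0,0]]
  ]
}}

```text
clock: 16.75
position: [520.5, 104.0, 39.9]
ee_rot: [-0.647, 0.762, -0.0, 0.0]
contact_force: [0.3, -0.4, -0.2]
gripper_width: 80.3
grasp_force: 0.0
```

```bash
python3 k.py top rel
```

```text
16.75 tcp along,lat -30.0 0.1 [520.5 104.   39.9] [ 0.3 -0.4 -0.2]
top knob lat,z [ 0.4 58.1] along [-110.9  -96.1  -82.5] 81
scene knob lat,z [-1.2 55.6] along [-114.5 -108.8  -82.7] 94
```

>>> {"name": "jog_arm", "arguments": {
  "plan": [
    [80,[0.2,0,0],[0,0,0]],
    [80,[0.4,0,0],[0,0,0]],
    [80,[0.6,0,0],[0,0,0]],
    [80,[0.7,0,0],[0,0,0]],
    [80,[0.7,0,0],[0,0,0]],
    [80,[0.7,0,0],[0,0,0]]
  ]
}}

```text
clock: 17.6
position: [509.5, 35.1, 40.0]
ee_rot: [-0.647, 0.762, -0.0, 0.0]
contact_force: [-0.0, 0.0, 0.1]
gripper_width: 79.6
grasp_force: 0.0
```

```bash
python3 k.py scene back
```

```text
17.6 tcp along,lat -99.8 -0.2 [509.5  35.1  40. ] [-0.   0.   0.1]
top knob hidden 0
scene knob lat,z [-0.4 55.4] along [-115.8 -108.7  -82. ] 91
```

View pics/back.png

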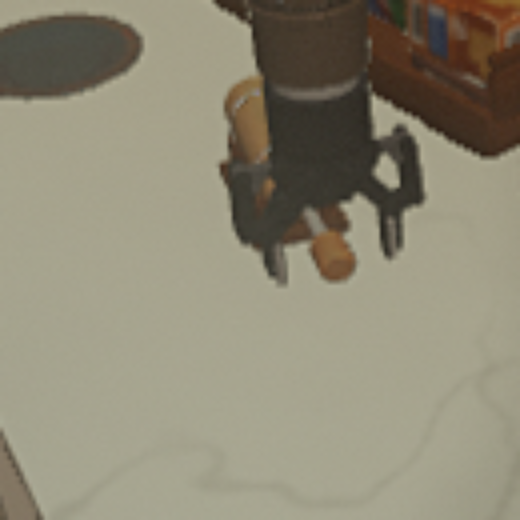

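The fingers stand open around the knob at (333,255), with the axle staying put in the barrel. Now I'll grip the knob.

>>> {"name": "jog_arm", "arguments": {
  "plan": [
    [50,[0,0,0.02],[0,0,0]],
    [30,[0,0,0.02],[0,0,0]],
    [0,[0,0,0.02],[0,0,0]],
    [0,[0,0,0.02],[0,0,0]],
    [0,[0,0,0.02],[0,0,0]],
    [0,[0,0,0.02],[0,0,0]],
    [0,[0,0,0.005],[0,0,0]],
    [0,[0,0,0.005],[0,0,0]]
  ]
}}

```text
clock: 18.7
position: [509.1, 35.0, 39.3]
ee_rot: [-0.647, 0.762, 0.0, 0.0]
contact_force: [-0.2, 1.7, -2.0]
gripper_width: 28.0
grasp_force: 59.2
```

>>> {"name": "jog_arm", "arguments": {
  "plan": [
    [0,[-0.03,0,0],[0,0,0]],
    [0,[-0.06,0,0],[0,0,0]],
    [0,[-0.09,0,0],[0,0,0]],
    [0,[-0.12,0,0],[0,0,0]],
    [0,[-0.15,0,0],[0,0,0]],
    [0,[-0.18,0,0],[0,0,0]],
    [0,[-0.21,0,0],[0,0,0]],
    [0,[-0.24,0,0],[0,0,0]],
    [0,[-0.27,0,0],[0,0,0]],
    [0,[-0.3,0,0],[0,0,0]]
  ]
}}

```text
clock: 19.95
position: [514.0, 64.7, 39.3]
ee_rot: [-0.647, 0.762, 0.0, -0.0]
contact_force: [-0.3, -3.9, -3.1]
gripper_width: 28.6
grasp_force: 59.2
```

>>> {"name": "jog_arm", "arguments": {
  "plan": [
    [0,[-0.03,0,0],[0,0,0]],
    [0,[-0.06,0,0],[0,0,0]],
    [0,[-0.09,0,0],[0,0,0]],
    [0,[-0.12,0,0],[0,0,0]],
    [0,[-0.15,0,0],[0,0,0]],
    [0,[-0.18,0,0],[0,0,0]],
    [0,[-0.21,0,0],[0,0,0]],
    [0,[-0.24,0,0],[0,0,0]],
    [0,[-0.27,0,0],[0,0,0]],
    [0,[-0.3,0,0],[0,0,0]]
  ]
}}

```text
clock: 21.2
position: [518.9, 94.3, 39.4]
ee_rot: [-0.647, 0.762, 0.0, -0.0]
contact_force: [-1.0, -3.2, -3.8]
gripper_width: 28.1
grasp_force: 59.3
```

```bash
python3 k.py scene near
```

```text
21.2 tcp along,lat -39.8 0.2 [518.9  94.3  39.4] [-1.  -3.2 -3.8]
top knob hidden 0
scene knob lat,z [-1.3 57.2] along [-55.9 -50.1 -23.3] 83
```

>>> {"name": "jog_arm", "arguments": {
  "plan": [
    [0,[-0.03,0,0],[0,0,0]],
    [0,[-0.06,0,0],[0,0,0]],
    [0,[-0.09,0,0],[0,0,0]],
    [0,[-0.12,0,0],[0,0,0]],
    [0,[-0.15,0,0],[0,0,0]],
    [0,[-0.17,0,0],[0,0,0]],
    [0,[-0.17,0,0],[0,0,0]]
  ]
}}

```text
clock: 22.18
position: [521.7, 111.4, 39.4]
ee_rot: [-0.648, 0.762, 0.0, 0.0]
contact_force: [-1.1, -0.5, -4.6]
gripper_width: 28.0
grasp_force: 59.3
```

>>> {"name": "jog_arm", "arguments": {
  "plan": [
    [0,[-0.005,0,0],[0,0,0]],
    [0,[-0.01,0,0],[0,0,0]],
    [0,[-0.015,0,0],[0,0,0]],
    [0,[-0.02,0,0],[0,0,0]],
    [0,[-0.02,0,0],[0,0,0]]
  ]
}}

```text
clock: 22.8
position: [521.9, 112.8, 39.4]
ee_rot: [-0.647, 0.762, 0.0, -0.0]
contact_force: [-0.3, -2.9, -4.8]
gripper_width: 28.3
grasp_force: 59.3
```

>>> {"name": "jog_arm", "arguments": {
  "plan": [
    [0,[-0.005,0,0],[0,0,0]],
    [0,[-0.01,0,0],[0,0,0]],
    [0,[-0.015,0,0],[0,0,0]],
    [0,[-0.02,0,0],[0,0,0]]
  ]
}}

```text
clock: 23.3
position: [522.3, 114.9, 39.4]
ee_rot: [-0.647, 0.762, 0.0, 0.0]
contact_force: [-0.9, -3.2, -4.1]
gripper_width: 28.4
grasp_force: 59.3
```

>>> {"name": "jog_arm", "arguments": {
  "plan": [
    [0,[-0.005,0,0],[0,0,0]],
    [0,[-0.01,0,0],[0,0,0]]
  ]
}}

```text
clock: 23.55
position: [522.4, 115.9, 39.4]
ee_rot: [-0.647, 0.762, -0.0, -0.0]
contact_force: [-0.8, -2.8, -4.3]
gripper_width: 28.5
grasp_force: 59.3
```

>>> {"name": "jog_arm", "arguments": {
  "plan": [
    [0,[-0.005,0,0],[0,0,0]],
    [0,[-0.01,0,0],[0,0,0]]
  ]
}}

```text
clock: 23.8
position: [522.6, 116.9, 39.4]
ee_rot: [-0.647, 0.762, 0.0, -0.0]
contact_force: [-0.2, -2.6, -4.0]
gripper_width: 28.1
grasp_force: 59.3
```

Steady drag of about 3 N, no stop yet. I'll keep going in 1 mm steps.

>>> {"name": "jog_arm", "arguments": {
  "plan": [
    [0,[-0.005,0,0],[0,0,0]],
    [0,[-0.01,0,0],[0,0,0]]
  ]
}}

```text
clock: 24.05
position: [522.6, 117.5, 39.4]
ee_rot: [-0.647, 0.762, -0.0, -0.0]
contact_force: [-0.4, -5.2, -3.9]
gripper_width: 28.6
grasp_force: 59.4
```

>>> {"name": "jog_arm", "arguments": {
  "plan": [
    [0,[-0.005,0,0],[0,0,0]],
    [0,[-0.01,0,0],[0,0,0]]
  ]
}}

```text
clock: 24.3
position: [522.6, 117.6, 39.4]
ee_rot: [-0.647, 0.762, -0.0, -0.001]
contact_force: [1.2, -9.2, -3.4]
gripper_width: 28.8
grasp_force: 59.4
```

>>> {"name": "jog_arm", "arguments": {
  "plan": [
    [0,[-0.005,0,0],[0,0,0]],
    [0,[-0.005,0,0],[0,0,0]]
  ]
}}

```text
clock: 24.55
position: [522.5, 117.6, 39.4]
ee_rot: [-0.647, 0.762, -0.0, -0.001]
contact_force: [0.6, -9.4, -3.3]
gripper_width: 28.6
grasp_force: 59.3
```

```bash
python3 k.py scene home
```

```text
24.55 tcp along,lat -16.3 0.3 [522.5 117.6  39.4] [ 0.6 -9.4 -3.3]
top knob hidden 0
scene knob lat,z [-1.1 55.8] along [-33.  -27.4  -9.2] 74
```

View pics/home.png

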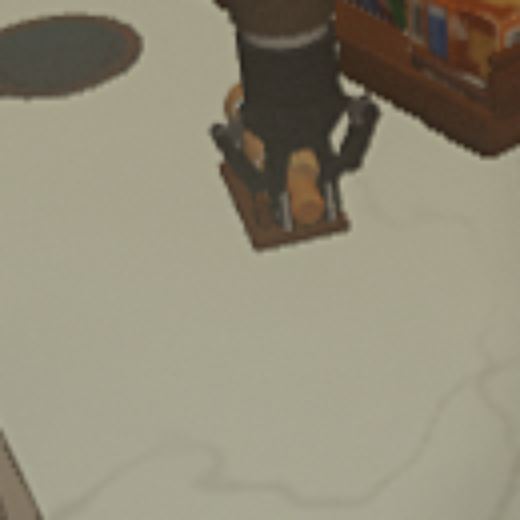

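The knob now sits against the barrel face at (305,200), and its back end measures -33 mm, as it should when home. I'll release and retreat.

>>> {"name": "jog_arm", "arguments": {
  "plan": [
    [40,[0.01,0,0],[0,0,0]],
    [60,[0.01,0,0],[0,0,0]],
    [80,[0.01,0,0],[0,0,0]],
    [80,[0.01,0,0],[0,0,0]],
    [80,[0.01,0,0],[0,0,0]],
    [80,[0.3,0,0],[0,0,0]],
    [80,[0.7,0,0],[0,0,0]],
    [80,[1,0,-0.3],[0,0,0]],
    [80,[1,0,-0.8],[0,0,0]],
    [80,[1,0,-0.8],[0,0,0]]
  ]
}}

```text
clock: 25.9
position: [509.6, 21.0, 123.4]
ee_rot: [-0.647, 0.762, -0.002, 0.004]
contact_force: [0.2, 0.3, 0.5]
gripper_width: 80.0
grasp_force: 0.0
```

>>> {"name": "jog_arm", "arguments": {
  "plan": [
    [80,[1,0,-0.5],[0,0,0]],
    [80,[1,0,-0.5],[0,0,0]],
    [80,[1,0,-0.5],[0,0,0]],
    [80,[1,0,-0.5],[0,0,0]],
    [80,[1,0,-0.5],[0,0,0]]
  ]
}}

```text
clock: 26.52
position: [490.3, -77.3, 168.3]
ee_rot: [-0.648, 0.762, 0.001, -0.001]
contact_force: [0.7, -0.2, -0.1]
gripper_width: 80.1
grasp_force: 0.0
```

```bash
python3 k.py scene end
```

```text
26.525 tcp along,lat -213.8 0.4 [490.3 -77.3 168.3] [ 0.7 -0.2 -0.1]
top knob hidden 0
scene knob lat,z [ 6.  60.9] along [-31.3 -27.4 -12.6] 30
```

View pics/end.png

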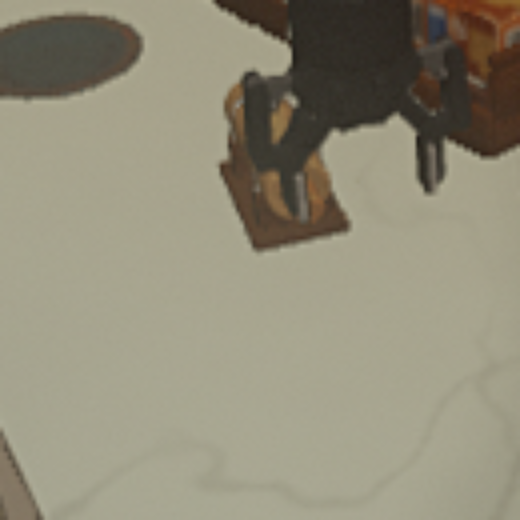

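The gripper still hides the barrel end in this view, so I'll move further aside, towards -x and -y, for a clear check.

>>> {"name": "jog_arm", "arguments": {
  "plan": [
    [80,[1,0.8,-0.3],[0,0,0]],
    [80,[1,0.8,-0.3],[0,0,0]],
    [80,[1,0.8,-0.3],[0,0,0]],
    [80,[1,0.8,-0.3],[0,0,0]],
    [80,[1,0.8,-0.3],[0,0,0]]
  ]
}}

```text
clock: 27.25
position: [396.4, -163.2, 199.0]
ee_rot: [-0.648, 0.762, 0.0, -0.0]
contact_force: [0.4, -0.3, -0.7]
gripper_width: 79.6
grasp_force: 0.0
```

```bash
python3 k.py top end2
```

```text
27.25 tcp along,lat -313.8 79.2 [ 396.4 -163.2  199. ] [ 0.4 -0.3 -0.7]
top knob lat,z [ 0.8 57.7] along [-28.7 -18.4  -8.4] 60
scene knob lat,z [-0.3 54.3] along [-32.6 -27.7 -11.2] 74
```

```bash
python3 -c "
from h import *
print(job_done())"
```

```text
the job is handed in; nothing more can be done
None
```

The rolling pin is back together and handed in at about 27 s of the 69 s. The knob is against the barrel's end face, the push stopped at about 9 N, and the axle is released with the arm clear. I saw no contact with the salt shaker, dip bowl or lemon, though I did not re-measure their positions, and the hand-in call gave no verdict.

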